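# Put the step block away and shut the kit drawer

### The arm

A 6-joint arm with a two-finger parallel gripper is mounted at the origin on the work surface. World frame = base frame: x ahead of the robot, y to its left, z up, the work surface at z = 0. Lengths are in m, angles in rad, forces in N, time in s.
With the tool pointing down it reaches from about 0.4 to 0.825 m from the base axis. Payload 7 kg.
Tool frame: the origin (TCP) lies at the very end of the fingers, on their centre line; the grasp point (between the pads) lies 19 mm behind it (tcp_to_grasp is the distance from the TCP to the grasp point, in m); x points along the fingers, z is the direction in which the jaws open and shut, and the axes are right-handed (so a half turn about x gives the same grasp; the last joint's range is limited). The gripper opens to 88 mm and grips with 3 to 60 N. Pads are 19 mm wide; open, the fingers measure 130 mm over their backs; the gripper's body (78 mm by 193 mm) begins 47 mm behind the grasp point.
Start: joints at [-0.921, 0.359, 0.012, 0, -1.224, -0.288], TCP at [0.239, -0.631, 0.227] pointing down, gripper open.
Joint ranges: [-3.07, 3.07], [-1.43, 2.12], [-1.02, 1.25], [-3.03, 1.67], [-3.05, -0], [-3.03, 3.03]. Speed limits (rad/s): [2.39, 2.39, 3.01, 3.14, 3.14, 3.14].

### API

Orientations are given as [roll, pitch, yaw] about the fixed x, y, z axes, in that order (R = Rz(yaw) Ry(pitch) Rx(roll)).
In Python, from station import get_state, grab_frame, job_done, tcp_to_grasp gives the robot as it stands. The module is installed in compiled form; this text tells all that it offers.
- The arm moves only by the shell command python3 -m crank 'ROWS' [FORCE]. ROWS is JSON, a list of rows, each a list of 7 numbers: the shift along the tool's x, y, z in m, then the turn, a rotation vector about the tool's x, y, z in rad, then the opening, from 0 (shut) to 1 (fully open). In form: [[x, y, z, wx, wy, wz, fingers], ...]. A call has 1 to 10 rows; each row is the pose to reach, as a shift and turn from the pose commanded when the call began, along the tool's axes at that moment; what a row does not reach only later rows make up. A row lasts 1/8 s, in which the tool goes at most 62.5 mm and 10.7 degrees, less where a joint would pass 70% of its speed; a pose out of reach is approached as far as the arm can. A call with a gripper value outside its range is refused whole. The fingers move at their own pace and stop on an object; FORCE is the grip in N (left out, the last holds). Time passes only in rows, so rows that repeat a pose let the fingers close. It gives the time, the measured TCP pose, the force and the opening at its end, in the units of the state.
- get_state(): the state, without advancing time (a new reading comes with each control period).
- grab_frame(name): name is "side" or "top" or "wrist"; returns a dict with "pixels" (420x560x3 uint8, red, green, blue), "vfov" (degrees; the focal length in pixels is half the picture's height over the tangent of half this angle, whatever the lens; pixels are square), "cx", "cy" (the principal point, pixels), "extrinsics" (4x4, takes a point from world to camera coordinates). Camera axes: x right, y up, looking along -z (the intrinsics and any distortion apply to the point x, -y, -z); pixel columns grow to the right and rows downward; lengths in m; the calibration is good to about 2 mm. A picture is of the moment at which its call begins. There is no depth.
- job_done(): hands the job in, once; it reports no verdict.
The state is a dict: "t": time; "q": joint angles; "qd": joint speeds; "joint_efforts": joint torques, N m; "eef_pos": TCP position; "ee_rot": TCP orientation; "force": force on the tool from outside, world axes, zero at the start; "moment": the same for the moment, N m; "width": finger opening in m.
Only numpy, scipy, OpenCV 4.12 (cv2) and the standard library are available. Lean on these libraries where they do the work, as an engineer would, in place of code of your own. Each camera call takes 0.05 s, during which the arm holds its last target.

### The job

Fold both flaps of the small carton right back out of the way and leave them open, so that the steel step block inside is laid bare. Take the block out and set it down, without dropping it, flat and steps up on the floor of the front compartment of the open kit drawer; then push the drawer fully home until it clicks past its catch and stays shut. Leave everything else on the bench where it is.

Things in the scene. Friction and masses are not known exactly. Their poses are not given: they have to be found in the camera images.
- carton: Plain cardboard carton fixed to the bench, 158 x 138 mm and 60 mm high, walls and floor 4 mm. Origin: centre of its underside. x along its long side; the two long flaps hang on its +y and -y rims. The end flaps already hang down outside.
- flap_left (a joint): Flap hinged on the carton's +y rim, 152 mm along x, 50 mm wide, 3 mm thick. 0 = level over the mouth, 1.57 = upright, 2.9 = folded right back outside (stop). It starts ajar, stays where it is left, and binds if its edge is pushed outwards without being lifted along its arc.
- flap_right (a joint): The same flap on the carton's -y rim; same values.
- flap_left_edge (a point): Middle of the free edge of the left flap (50 mm from the hinge).
- flap_right_edge (a point): Middle of the free edge of the right flap.
- flap_left_hinge (a point): Middle of the left flap's hinge line, 67 mm to +y of the carton's centre, 60 mm above its underside.
- flap_right_hinge (a point): Middle of the right flap's hinge line, 67 mm to -y, 60 mm above the carton's underside.
- step_block: Steel step block (thickness standard), 100 mm along its x, 40 mm wide along y, four 25 mm steps 12, 18, 24, 30 mm high rising towards +x; about 0.6 kg, balanced 9 mm to +x of the middle. Lies in the carton. Origin: centre of its underside, z up.
- kit_unit: Low grey drawer unit fixed to the bench, 260 mm deep (x), 240 wide (y), 90 high. Origin: centre of its underside. Its front face looks to its own -x.
- drawer (a joint): The unit's only drawer: opening in m, 0 = fully home, slides out to the unit's -x, at most 0.19. A sprung catch resists the last 14 mm (peak about 8 N) and past 6 mm pulls it home; it runs stiffly (2 N) otherwise.
- drawer_floor (a point): Centre of the floor of the drawer's front compartment (135 mm along x by 200 mm along y, walls 44 mm high above this floor). Moves with the drawer; axes as the unit's.
- drawer_pull (a point): Middle of the front edge of the drawer's ledge pull: 90 mm wide (y), 12 mm high, standing 18 mm out from the 80 mm high, 15 mm thick drawer front. When shut it is 163 mm to -x of the unit's centre and 60 mm above the bench. Moves with the drawer; axes as the unit's.
- yellow_module: Bystander: yellow module, 60 x 100 x 36 mm, on top of the drawer unit. Origin at its underside.
- gel_bottle: Bystander: upright white bottle, 48 mm wide, 130 mm high. Origin at its underside.
- nylon_stock: Bystander: upright white plastic cylinder, 80 mm wide, 170 mm high, far left.
- transducer: Bystander: small steel cylinder with a black cap, 38 mm wide, 60 mm high, near the robot.
- test_plate: Bystander: aluminium plate 80 x 120 x 12 mm lying near the robot to the right.
- scraper: Bystander: scraper with wooden handle, 165 mm long, 16 mm high, at the right.
- mug: Bystander: white mug, 76 mm wide, 85 mm high, at the left.
Things that resemble listed ones, but are neither listed nor needed, are in the scene too. Leave any turquoise look-alike of the step_block alone.

How it is judged:
On the way, in this order (a step that is already met when the one before it is completed fails the run):
1. both carton flaps are folded back well past upright (value of joint each of flap_left, flap_right above 1.9 rad), for 0.2 s.
2. the step block lies flat, steps up, in the drawer's front compartment and is let go (x of step_block in the frame of drawer_floor between -0.055 and 0.055 m and y of step_block in the frame of drawer_floor between -0.085 and 0.085 m and z of step_block in the frame of drawer_floor between -0.006 and 0.006 m and angle between step_block's own z axis and vertical below 0.12 rad and contact force between the fingers and step_block below 0.2 N), for 0.2 s.
At the end, for the whole second after the job is handed in: The drawer is seated (within 3 mm of fully home), the step block is at rest in its front compartment, flat on the floor (within 6 mm and 0.12 rad) and steps up, and both carton flaps are still folded back beyond 1.9 rad (all of step 1 and value of joint drawer below 0.003 m and x of step_block in the frame of drawer_floor between -0.055 and 0.055 m and y of step_block in the frame of drawer_floor between -0.085 and 0.085 m and z of step_block in the frame of drawer_floor between -0.006 and 0.006 m and angle between step_block's own z axis and vertical below 0.12 rad and linear speed of step_block below 0.02 m/s); the robot touches nothing.
It fails at once if the step block is dropped (falls freely faster than 0.7 m/s, about 25 mm) (linear speed of step_block above 0.7 m/s and contact force between the fingers and step_block below 0.1 N).
It fails at once if a bystander is moved by more than 30 mm (distance of any of yellow_module, gel_bottle, nylon_stock, transducer, test_plate, scraper, mug from where it was at the start of the episode above 0.03 m).
It also fails if it takes over 72 s, if anything falls off the work surface, if the arm or the gripper's body presses on something with over 40 N, if the wrist force passes 120 N, or if a joint passes its speed limit or range.

## Working session

There is one attempt and no reset: what is moved stays moved. The work goes in short steps, Python scripts to look and compute and a shell command to move; the robot and the scene stay as the last step left them, time stands still between calls to the robot, and variables do not carry over. Pictures are saved under pics/ and viewed, and the job is handed in when it is done.

```bash
mkdir -p pics
cat > h.py <<'E'
import numpy as np, cv2
from station import get_state, grab_frame, tcp_to_grasp
def snap(n,f):
    d=grab_frame(n); cv2.imwrite(f'pics/{f}.png',d['pixels'][:,:,::-1]); 
    np.savez(f'pics/{f}.npz',**{k:np.array(v) for k,v in d.items()}); return d
def load(f): return dict(np.load(f'pics/{f}.npz',allow_pickle=True))
def ray(d,u,v):
    f=210/np.tan(np.radians(float(d['vfov']))/2); E=np.array(d['extrinsics'])
    p=np.array([(u-d['cx'])/f,-(v-d['cy'])/f,-1.]); R=E[:3,:3]; o=-R.T@E[:3,3]
    w=R.T@p; return o,w/np.linalg.norm(w)
def onz(d,u,v,z):
    o,w=ray(d,u,v); return o+w*(z-o[2])/w[2]
def proj(d,P):
    f=210/np.tan(np.radians(float(d['vfov']))/2); E=np.array(d['extrinsics'])
    c=E[:3,:3]@np.array(P)+E[:3,3]; return d['cx']+f*c[0]/-c[2], d['cy']-f*c[1]/-c[2]
def tri(d1,p1,d2,p2):
    o1,w1=ray(d1,*p1);o2,w2=ray(d2,*p2)
    A=np.array([w1,-w2]).T; s=np.linalg.lstsq(A,o2-o1,rcond=None)[0]
    a=o1+s[0]*w1;b=o2+s[1]*w2; return (a+b)/2,np.linalg.norm(a-b)
E
python3 - <<'E'
from h import *
for n in ['side','top','wrist']:
    d=snap(n,n+'0'); print(n,d['vfov'],d['cx'],d['cy'],d.keys()); print(np.round(np.array(d['extrinsics']),3).tolist())
    R=np.array(d['extrinsics']); print('cam pos',-R[:3,:3].T@R[:3,3])
s=get_state(); print(s, tcp_to_grasp)
E
```

```text
side 46.91605154310487 285.95375205007986 205.79366799710544 dict_keys(['pixels', 'vfov', 'cx', 'cy', 'extrinsics'])
[[-0.934, -0.357, 0.006, 0.506], [0.218, -0.557, 0.802, -0.166], [-0.283, 0.75, 0.598, -1.196], [0.0, 0.0, 0.0, 1.0]]
cam pos [0.16952562 0.98533901 0.84492822]
top 52.206659662861725 277.874636408757 212.22258590139592 dict_keys(['pixels', 'vfov', 'cx', 'cy', 'extrinsics'])
[[-0.011, -1.0, 0.001, 0.034], [0.998, -0.011, 0.058, -0.551], [-0.058, 0.002, 0.998, -1.332], [0.0, 0.0, 0.0, 1.0]]
cam pos [0.47313402 0.03062422 1.36173555]
wrist 62.504646039305264 282.2306231058391 208.8056307506328 dict_keys(['pixels', 'vfov', 'cx', 'cy', 'extrinsics'])
[[-0.354, 0.935, 0.0, 0.675], [-0.897, -0.339, -0.284, 0.036], [-0.266, -0.101, 0.959, -0.391], [0.0, 0.0, 0.0, 1.0]]
cam pos [ 0.16727259 -0.65814079  0.38437816]
{'t': 0.15, 'q': array([-9.20886800e-01,  3.59230118e-01,  1.12417341e-02, -2.48192670e-04,
       -1.22411640e+00, -2.88089814e-01]), 'qd': array([ 0.00013112, -0.0019411 ,  0.00332635,  0.00026927, -0.0014305 ,
        0.00277476]), 'joint_efforts': array([-9.34975324e-04, -5.83276033e+01,  2.93288559e+01,  7.00118557e+00,
        8.78298859e-03, -1.18904500e-04]), 'eef_pos': array([ 0.23875636, -0.63094665,  0.22582205]), 'ee_rot': array([0.11163151, 1.56946722, 2.04416307]), 'force': array([0.60491142, 0.33952056, 0.00293852]), 'moment': array([ 0.02595643,  0.03805741, -0.05795168]), 'width': 0.08763565188753347} 0.0188
```

View pics/side0.png

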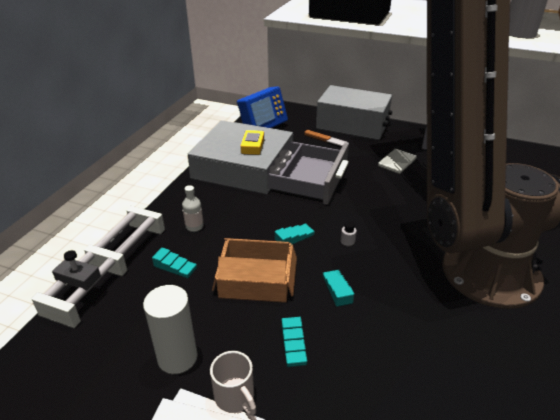

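View pics/top0.png

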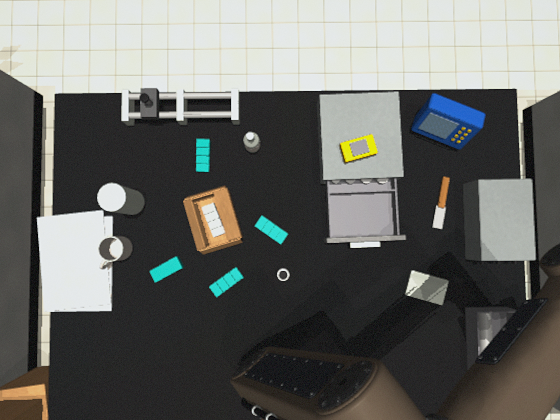

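View pics/wrist0.png

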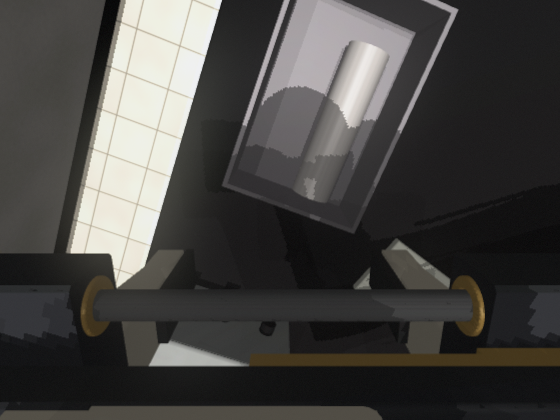

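Side view: carton around (256,270), drawer open at (310,168). Top view: carton at (212,219) with the block visible inside, drawer at (362,210). I'll zoom in on both.

Run:
```python
import cv2,numpy as np
a=cv2.imread('pics/top0.png')[170:270,165:265]; b=cv2.imread('pics/side0.png')[220:320,200:310]
cv2.imwrite('pics/z1.png',np.hstack([cv2.resize(a,(400,400),interpolation=2),cv2.resize(b,(396,400),interpolation=2)[:, :396]]))
c=cv2.imread('pics/top0.png')[80:260,305:425];cv2.imwrite('pics/z2.png',cv2.resize(c,None,fx=3.3,fy=3.3,interpolation=2))
```

```text
(no output)
```

View pics/z1.png

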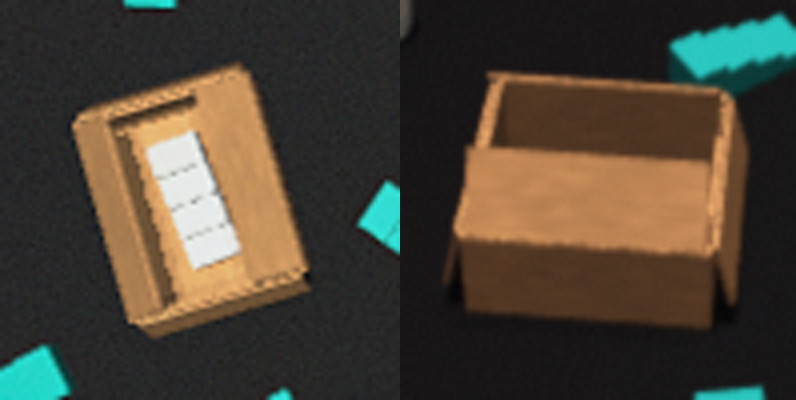

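View pics/z2.png

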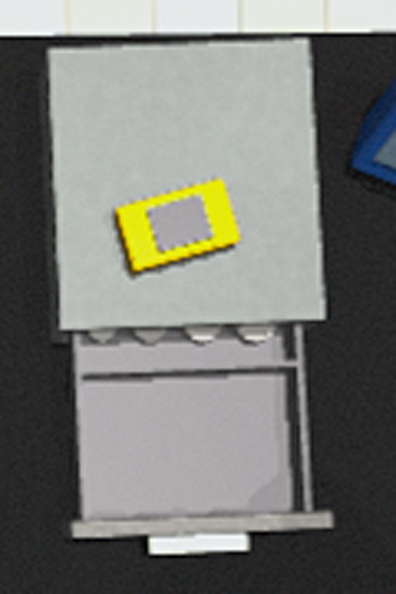

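Run:
```python
from h import *
d=load('top0'); np.set_printoptions(precision=4,suppress=True)
z=lambda x,y:(165+x/4,170+y/4)
P={n:onz(d,*z(*p),.06) for n,p in dict(LT=(75,120),LB=(132,325),RT=(240,65),RB=(308,275)).items()}
for k,v in P.items(): print(k,v)
print(np.linalg.norm(P['LT']-P['LB']),np.linalg.norm(P['RT']-P['RB']),np.linalg.norm(P['LT']-P['RT']),np.linalg.norm(P['LB']-P['RB']))
z=lambda x,y:(305+x/3.3,80+y/3.3)
U=[onz(d,*z(*p),.09) for p in [(47,47),(310,38),(327,325),(58,330)]]
print(U,[np.linalg.norm(U[i]-U[(i+1)%4]) for i in range(4)])
F=[onz(d,*z(*p),.085) for p in [(72,522),(332,513)]]; print(F)
```

```text
LT [0.5895 0.3148 0.06  ]
LB [0.4334 0.2714 0.06  ]
RT [0.6303 0.189  0.06  ]
RB [0.4697 0.1381 0.06  ]
0.16198889136655298 0.16841359566125036 0.13224804287651945 0.13818993618350886
[array([ 0.903 , -0.1003,  0.09  ]), array([ 0.9089, -0.3414,  0.09  ]), array([ 0.6442, -0.3496,  0.09  ]), array([ 0.6423, -0.106 ,  0.09  ])] [np.float64(0.24113104543042982), np.float64(0.2647858170631651), np.float64(0.243573575127521), np.float64(0.260803064970159)]
[array([ 0.4688, -0.1162,  0.085 ]), array([ 0.4743, -0.3508,  0.085 ])]
```

Run:
```python
from h import *
np.set_printoptions(precision=4,suppress=True)
dt=load('top0'); ds=load('side0')
a=0.288; C=np.array([.5307,.2283,0]); ex=np.array([np.cos(a),np.sin(a),0]); ey=np.array([-np.sin(a),np.cos(a),0])
def pt(side,l,th): 
    s=1 if side=='L' else -1
    return C+ex*l+s*ey*(.067-.05*np.cos(th))+np.array([0,0,.06+.05*np.sin(th)])
big=None
for n,d,o in(('top',dt,(160,165)),('side',ds,(195,215))):
    im=d['pixels'][:,:,::-1].astype(np.uint8); k=7
    z=cv2.resize(im[o[1]:o[1]+105,o[0]:o[0]+112],None,fx=k,fy=k,interpolation=cv2.INTER_NEAREST)
    z=cv2.resize(z,(392*2,735)) if 0 else z[:600] if 0 else cv2.resize(z,None,fx=.8,fy=.8)
    for s,c in(('L',(255,0,0)),('R',(0,0,255))):
        for th in (0,.4,.8,1.2,1.6):
            q=[tuple(int((v-w)*5.6) for v,w in zip(proj(d,pt(s,l,th)),o)) for l in(-.076,.076)]
            cv2.line(z,q[0],q[1],c,1); cv2.putText(z,str(th),q[0],0,.4,c)
        q=[tuple(int((v-w)*5.6) for v,w in zip(proj(d,C+ex*l+(1 if s=='L' else -1)*ey*.067+[0,0,.06]),o)) for l in(-.076,.076)]
        cv2.line(z,q[0],q[1],(0,255,0),1)
    cv2.imwrite(f'pics/o_{n}.png',z)
```

```text
(no output)
```

View pics/o_top.png

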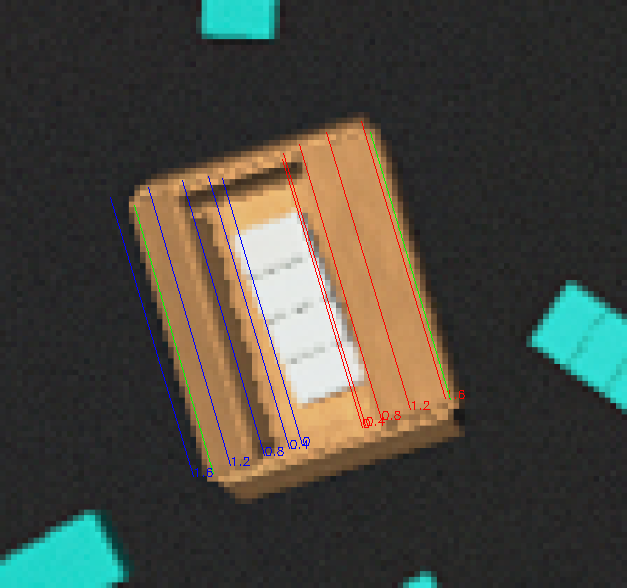

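View pics/o_side.png

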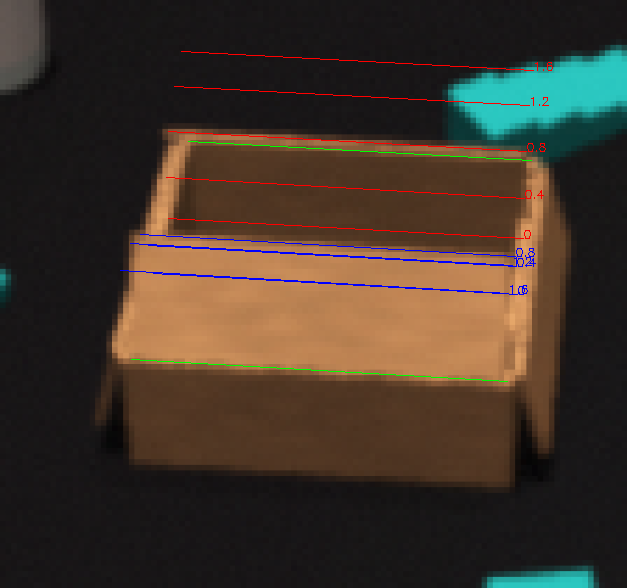

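```bash
cat >> h.py <<'E'
from scipy.spatial.transform import Rotation as Ro
A=0.288; C=np.array([.5307,.2283,0]); EX=np.array([np.cos(A),np.sin(A),0]); EY=np.array([-np.sin(A),np.cos(A),0])
def toolR(xdir,zdir):
    x=np.array(xdir)/np.linalg.norm(xdir); z=np.array(zdir)-x*np.dot(zdir,x); z/=np.linalg.norm(z)
    return np.array([x,np.cross(z,x),z]).T
def cur():
    s=get_state(); return s,np.array(s['eef_pos']),Ro.from_euler('xyz',s['ee_rot']).as_matrix()
def row(p,R):
    s,p0,R0=cur()
    return np.round(np.r_[R0.T@(np.array(p)-p0),Ro.from_matrix(R0.T@R).as_rotvec()],3).tolist()
np.set_printoptions(precision=4,suppress=True)
E
python3 - <<'E'
from h import *
s,p,R=cur(); print(R)
for sg in(1,-1):
    print(sg,row([.5,-.15,.25],toolR([0,0,-1],sg*EX)), row(C+[0,0,.2],toolR([0,0,-1],sg*EX)))
E
```

```text
[[-0.0006 -0.9353 -0.3539]
 [ 0.0012 -0.3539  0.9353]
 [-1.      0.0001  0.0013]]
1 [-0.024, -0.415, 0.357, 1.645, 0.001, -0.001] [0.027, -0.577, 0.7, 1.645, 0.001, -0.001]
-1 [-0.024, -0.415, 0.357, -1.497, 0.001, 0.001] [0.027, -0.577, 0.7, -1.497, 0.001, 0.001]
```

```bash
python3 -m crank '[[-0.024,-0.415,0.357,-1.0,0,0,0],[-0.024,-0.415,0.357,-1.0,0,0,0],[-0.024,-0.415,0.357,-1.0,0,0,0],[-0.024,-0.415,0.357,-1.0,0,0,0],[-0.024,-0.415,0.357,-1.0,0,0,0],[-0.024,-0.415,0.357,-1.0,0,0,0],[-0.024,-0.415,0.357,-1.0,0,0,0],[-0.024,-0.415,0.357,-1.0,0,0,0],[-0.024,-0.415,0.357,-1.0,0,0,0],[-0.024,-0.415,0.357,-1.0,0,0,0]]' 20
python3 - <<'E'
from h import *
print(row(C+[0,0,.2],toolR([0,0,-1],-EX)))
E
```

```text
t: 1.4
eef_pos: [0.5019, -0.1479, 0.2504]
ee_rot: [-1.749, 1.571, 1.187]
force: [-0.6, -1.2, -0.1]
width: 0.001
[0.051, -0.374, 0.048, -0.493, -0.0, 0.0]
```

```bash
python3 -m crank '[[0.05,-0.374,0.048,-0.493,0,0,0],[0.05,-0.374,0.048,-0.493,0,0,0],[0.05,-0.374,0.048,-0.493,0,0,0],[0.05,-0.374,0.048,-0.493,0,0,0],[0.05,-0.374,0.048,-0.493,0,0,0],[0.05,-0.374,0.048,-0.493,0,0,0],[0.05,-0.374,0.048,-0.493,0,0,0],[0.05,-0.374,0.048,-0.493,0,0,0]]'
python3 - <<'E'
from h import *
print(cur()); snap('wrist','w1');snap('side','s1')
E
```

```text
t: 2.4
eef_pos: [0.5311, 0.2248, 0.2]
ee_rot: [0.436, 1.569, -2.421]
force: [0.2, -1.1, 0.2]
width: 0.0005
({'t': 2.4, 'q': array([ 0.7395,  0.218 , -0.2475, -0.    , -1.1067, -0.455 ]), 'qd': array([-0.0221, -0.0209, -0.0082,  0.0033, -0.0022,  0.0006]), 'joint_efforts': array([  1.1334, -44.5631,  28.1698,   6.6385,   0.0803,  -0.0817]), 'eef_pos': array([0.5311, 0.2248, 0.2   ]), 'ee_rot': array([ 0.4359,  1.5694, -2.4212]), 'force': array([ 0.1514, -1.0715,  0.182 ]), 'moment': array([-0.0052,  0.1167,  0.0652]), 'width': 0.0005348582543109409}, array([0.5311, 0.2248, 0.2   ]), array([[-0.0011,  0.2807, -0.9598],
       [-0.0009, -0.9598, -0.2807],
       [-1.    ,  0.0006,  0.0013]]))
```

View pics/w1.png

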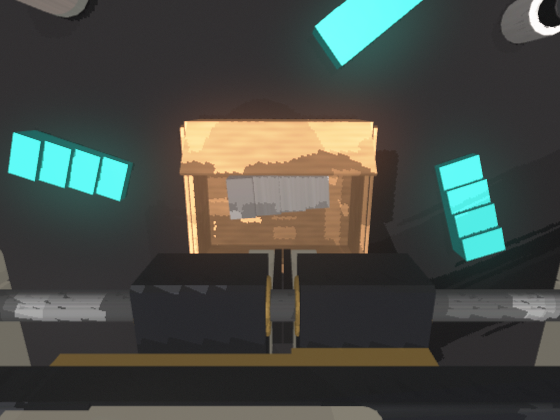

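View pics/s1.png

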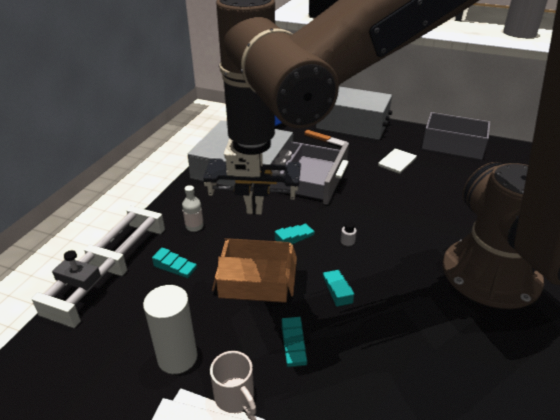

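Wrist view: right flap at (280,150), steps under it at (278,195); the gap for the fingers is clear. Left flap first, planned in the carton's frame.

```bash
cat >> h.py <<'E'
def sweep(W,s,fl=-1):
    # W: y',z,tilt (outward positive), s=+1 left
    for y,z,t in W:
        R=toolR([*(EY[:2]*s*np.sin(t)),-np.cos(t)],fl*EX)
        print([round(v,3) for v in row(C+EY*s*y+[0,0,z],R)])
E
python3 - <<'E'
from h import *
sweep([(.005,.12,.35),(.010,.077,.35),(.032,.079,.35),(.040,.085,.25),(.048,.090,.2),(.060,.092,.1),(.070,.092,0),(.080,.088,0),(.090,.080,0),(.096,.074,0),(.097,.071,0)],1)
E
```

```text
[0.081, -0.009, -0.001, -0.005, -0.001, -0.35]
[0.124, -0.014, -0.001, -0.005, -0.001, -0.35]
[0.122, -0.036, -0.001, -0.005, -0.001, -0.35]
[0.116, -0.044, -0.001, -0.005, -0.0, -0.25]
[0.111, -0.052, -0.0, -0.005, -0.0, -0.2]
[0.109, -0.064, -0.0, -0.005, -0.0, -0.1]
[0.109, -0.074, -0.0, -0.005, 0.0, -0.0]
[0.113, -0.084, -0.0, -0.005, 0.0, -0.0]
[0.121, -0.094, -0.0, -0.005, 0.0, -0.0]
[0.127, -0.1, -0.0, -0.005, 0.0, -0.0]
[0.13, -0.101, -0.0, -0.005, 0.0, -0.0]
```

```bash
python3 -m crank '[[0.05,-0.005,0,0,0,-0.18,0],[0.081,-0.009,0,0,0,-0.35,0],[0.081,-0.009,0,0,0,-0.35,0],[0.124,-0.014,0,0,0,-0.35,0],[0.124,-0.014,0,0,0,-0.35,0],[0.122,-0.028,0,0,0,-0.35,0],[0.122,-0.036,0,0,0,-0.35,0],[0.116,-0.044,0,0,0,-0.25,0]]'
python3 - <<'E'
from h import *
snap('side','s2'); s,p,R=cur(); print(s['force'])
cv2.imwrite('pics/s2z.png',cv2.resize(cv2.imread('pics/s2.png')[150:320,150:350],None,fx=3.5,fy=3.5,interpolation=2))
sweep([(.048,.090,.2),(.060,.092,.1),(.070,.092,0),(.080,.088,0),(.090,.080,0),(.096,.074,0),(.097,.071,0)],1)
E
```

```text
t: 3.5
eef_pos: [0.5198, 0.2673, 0.0856]
ee_rot: [-1.575, 1.322, 1.848]
force: [-0.0, -1.7, -1.2]
width: 0.0004
[-1.5401  2.6408  1.2003]
[-0.001, -0.005, 0.002, -0.002, -0.006, 0.044]
[-0.0, -0.017, 0.002, -0.003, -0.005, 0.144]
[0.002, -0.027, 0.002, -0.003, -0.005, 0.244]
[0.008, -0.036, 0.002, -0.003, -0.005, 0.244]
[0.019, -0.044, 0.002, -0.003, -0.005, 0.244]
[0.026, -0.048, 0.002, -0.003, -0.005, 0.244]
[0.029, -0.048, 0.002, -0.003, -0.005, 0.244]
```

View pics/s2z.png

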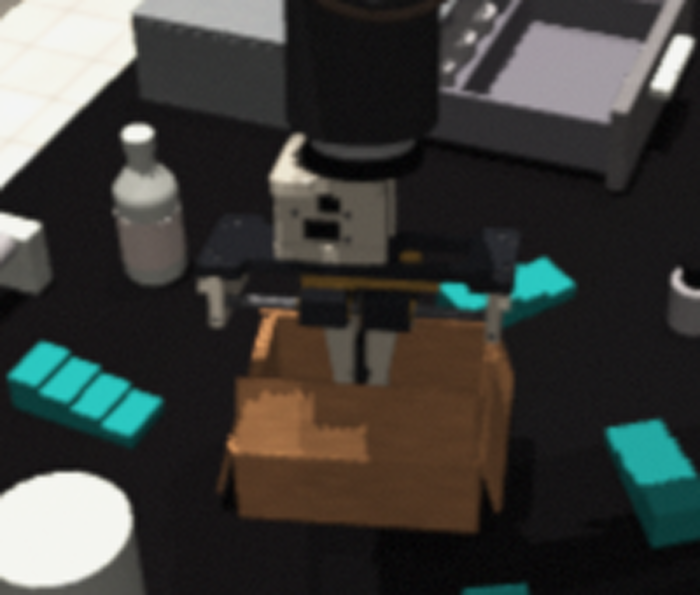

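The fingertips sit behind the left flap's edge and the flap is still ajar; continuing along the arc.

```bash
python3 -m crank '[[-0.001,-0.005,0.002,0,0,0.044,0],[-0.001,-0.011,0.002,0,0,0.1,0],[0,-0.017,0.002,0,0,0.144,0],[0.002,-0.027,0.002,0,0,0.244,0],[0.008,-0.036,0.002,0,0,0.244,0],[0.019,-0.044,0.002,0,0,0.244,0],[0.026,-0.048,0.002,0,0,0.244,0],[0.029,-0.048,0.002,0,0,0.244,0],[0.029,-0.048,0.002,0,0,0.244,0]]'
python3 - <<'E'
from h import *
snap('side','s3'); s,p,R=cur(); print(s['force'])
cv2.imwrite('pics/s3z.png',cv2.resize(cv2.imread('pics/s3.png')[150:320,150:350],None,fx=3.5,fy=3.5,interpolation=2))
E
```

```text
t: 4.68
eef_pos: [0.5022, 0.3186, 0.0688]
ee_rot: [-1.603, 1.564, 1.822]
force: [-2.9, -0.1, 4.7]
width: 0.0004
[-1.683   0.9235  4.4708]
```

View pics/s3z.png

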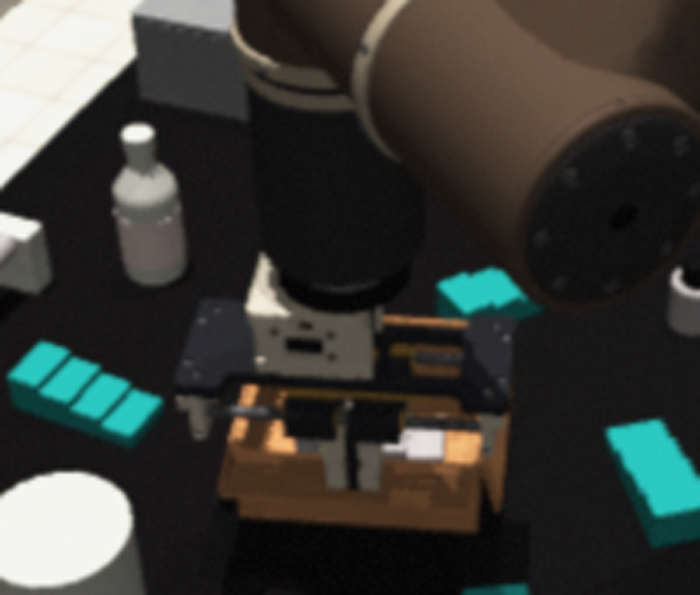

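Left flap is folded down outside (near its stop). Now the right one, mirrored.

Run:
```python
from h import *
sweep([(-.097,.15,0),(.0,.15,.0),(.004,.12,.35),(.008,.074,.35),(.032,.077,.35),(.040,.085,.25)],-1)
```

```text
[-0.081, -0.003, -0.002, -0.005, -0.0, 0.007]
[-0.082, 0.094, -0.002, -0.005, -0.0, 0.007]
[-0.052, 0.098, -0.002, -0.005, 0.0, 0.357]
[-0.006, 0.103, -0.002, -0.005, 0.0, 0.357]
[-0.009, 0.127, -0.002, -0.005, 0.0, 0.357]
[-0.017, 0.134, -0.002, -0.005, 0.0, 0.257]
```

```bash
python3 -m crank '[[-0.05,-0.002,0,0,0,0,0],[-0.081,0.02,0,0,0,0,0],[-0.082,0.07,0,0,0,0.15,0],[-0.06,0.098,-0.002,0,0,0.3,0],[-0.052,0.098,-0.002,0,0,0.357,0],[-0.03,0.1,-0.002,0,0,0.357,0],[-0.006,0.103,-0.002,0,0,0.357,0],[-0.006,0.103,-0.002,0,0,0.357,0],[-0.009,0.120,-0.002,0,0,0.357,0],[-0.01,0.127,-0.002,0,0,0.357,0]]'
python3 - <<'E'
from h import *
s,p,R=cur(); print(s['force'])
sweep([(.032,.077,.35),(.040,.085,.25),(.048,.090,.2),(.060,.092,.1),(.070,.092,0),(.080,.088,0),(.090,.080,0),(.096,.074,0),(.097,.071,0)],-1)
E
```

```text
t: 5.98
eef_pos: [0.5403, 0.1966, 0.0788]
ee_rot: [1.576, 1.221, -1.283]
force: [0.0, 1.1, -0.7]
width: 0.0003
[ 0.039   1.0901 -0.7227]
[0.001, -0.002, 0.0, -0.005, 0.0, 0.0]
[-0.003, 0.009, 0.0, -0.005, -0.0, -0.1]
[-0.005, 0.018, 0.0, -0.005, -0.0, -0.15]
[-0.003, 0.03, 0.0, -0.005, -0.001, -0.25]
[0.0, 0.039, -0.0, -0.005, -0.001, -0.35]
[0.007, 0.047, -0.0, -0.005, -0.001, -0.35]
[0.018, 0.054, -0.0, -0.005, -0.001, -0.35]
[0.026, 0.057, -0.0, -0.005, -0.001, -0.35]
[0.029, 0.057, -0.0, -0.005, -0.001, -0.35]
```

```bash
python3 -m crank '[[-0.003,0.009,0,0,0,-0.1,0],[-0.005,0.018,0,0,0,-0.15,0],[-0.004,0.024,0,0,0,-0.2,0],[-0.003,0.03,0,0,0,-0.25,0],[0,0.039,0,0,0,-0.35,0],[0.007,0.047,0,0,0,-0.35,0],[0.018,0.054,0,0,0,-0.35,0],[0.026,0.057,0,0,0,-0.35,0],[0.029,0.057,0,0,0,-0.35,0],[0.029,0.057,0,0,0,-0.35,0]]'
python3 - <<'E'
from h import *
s,p,R=cur(); print(s['force']); 
sweep([(.097,.15,0),(-.10,.25,0),(-.1,.25,0)],-1)
# clear-out pose over toward the robot's right side for viewing
print(row([.42,-.05,.25],R))
E
```

```text
t: 7.22
eef_pos: [0.5568, 0.136, 0.0696]
ee_rot: [0.948, 1.568, -1.909]
force: [-0.9, -0.4, 1.9]
width: 0.0006
[-0.8646 -0.3748  1.9227]
[-0.08, 0.001, -0.001, -0.003, 0.002, -0.002]
[-0.181, -0.196, -0.0, -0.003, 0.002, -0.002]
[-0.181, -0.196, -0.0, -0.003, 0.002, -0.002]
[-0.18, 0.14, 0.184, 0.0, 0.0, 0.0]
```

```bash
python3 -m crank '[[-0.06,0,0,0,0,0,0],[-0.12,0.03,0.04,0.18,0,0,0.3],[-0.18,0.14,0.184,1.57,0,0,0.7],[-0.18,0.14,0.184,1.57,0,0,0.7],[-0.18,0.14,0.184,1.57,0,0,0.7],[-0.18,0.14,0.184,1.57,0,0,0.7],[-0.18,0.14,0.184,1.57,0,0,0.7],[-0.18,0.14,0.184,1.57,0,0,0.7],[-0.18,0.14,0.184,1.57,0,0,0.7],[-0.18,0.14,0.184,1.57,0,0,0.7]]'
python3 - <<'E'
from h import *
s,p,R=cur(); print(s['q'],R)
for n in('side','top'): snap(n,n+'4')
a=cv2.imread('pics/top4.png')[170:270,165:265]; b=cv2.imread('pics/side4.png')[220:320,200:300]
cv2.imwrite('pics/z4.png',np.hstack([cv2.resize(a,(400,400),interpolation=2),cv2.resize(b,(400,400),interpolation=2)]))
E
```

```text
t: 8.48
eef_pos: [0.4197, -0.0494, 0.2499]
ee_rot: [2.839, 1.569, -1.592]
force: [0.6, 0.6, -0.3]
width: 0.0611
[ 0.3552 -0.0912 -0.4671  0.0014 -1.1954 -1.6452] [[-0.     -0.9607 -0.2776]
 [-0.0014 -0.2776  0.9607]
 [-1.      0.0004 -0.0013]]
```

View pics/z4.png

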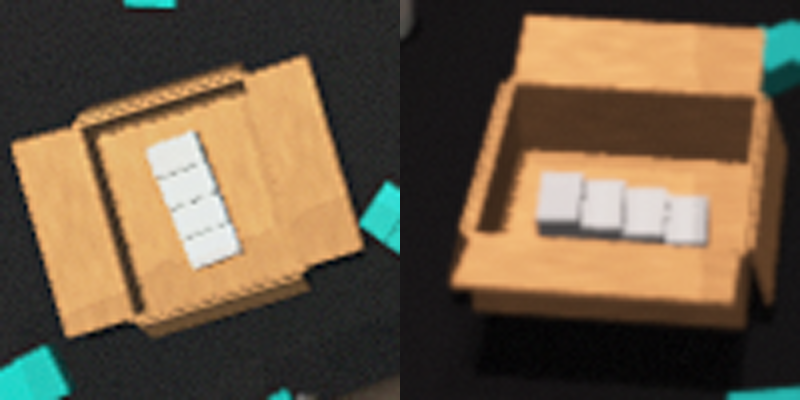

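View pics/top4.png

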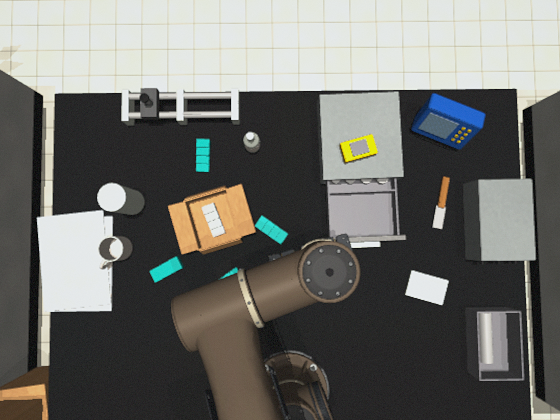

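Both flaps lie right back and the block is bare, top crop (147..242,130..270), high end away from the robot. Measuring block.

Run:
```python
from h import *
d=load('top4'); im=d['pixels'].astype(np.uint8)
hsv=cv2.cvtColor(im,cv2.COLOR_RGB2HSV); m=((hsv[...,1]<50)&(hsv[...,2]>140)).astype(np.uint8)
mm=np.zeros_like(m); mm[195:245,195:235]=m[195:245,195:235]
c=max(cv2.findContours(mm,0,2)[0],key=cv2.contourArea); r=cv2.minAreaRect(c); B=cv2.boxPoints(r); print(r,B)
o=B[np.argsort(B[:,1])]; hi,lo=o[:2],o[2:]
H=[onz(d,*p,.034) for p in hi]; L=[onz(d,*p,.016) for p in lo]
print(H,L); h=np.mean(H,0);l=np.mean(L,0)
v=h-l; print('len',np.linalg.norm(v[:2]),'yaw',np.arctan2(v[1],v[0]),'c',(h+l)/2, 'w',np.linalg.norm(H[0]-H[1]),np.linalg.norm(L[0]-L[1]))
c0=(h+l)/2; print('carton frame',(c0-C)@EX,(c0-C)@EY)
s=load('side4'); 
for k,l_ in((0,'c'),): pass
yaw=np.arctan2(v[1],v[0]); bx=np.array([np.cos(yaw),np.sin(yaw),0]); by=np.array([-bx[1],bx[0],0])
z=s['pixels'][:,:,::-1].astype(np.uint8)[220:320,200:300]; z=cv2.resize(z,(600,600),interpolation=2)
c0[2]=.004
for X,Z in((.05,.03),(.025,.024),(0,.018),(-.025,.012)):
  for Y in(.02,-.02):
    u=proj(s,c0+bx*X+by*Y+[0,0,Z]); cv2.circle(z,(int((u[0]-200)*6),int((u[1]-220)*6)),4,(0,0,255),-1)
cv2.imwrite('pics/ob.png',z)
```

```text
((212.9270477294922, 219.45176696777344), (32.79081726074219, 13.2909517288208), 67.16634368896484) [[200.44   206.92  ]
 [212.6894 201.7623]
 [225.4141 231.9835]
 [213.1647 237.1412]]
[array([0.5854, 0.2306, 0.034 ]), array([0.5697, 0.2686, 0.034 ])] [array([0.4914, 0.1936, 0.016 ]), array([0.4756, 0.232 , 0.016 ])]
len 0.10097835421703022 yaw 0.3731222264632152 c [0.5305 0.2312 0.025 ] w 0.041149544994313884 0.041537978985013185
carton frame 0.0006430115299504316 0.002828067374654414
```

View pics/ob.png

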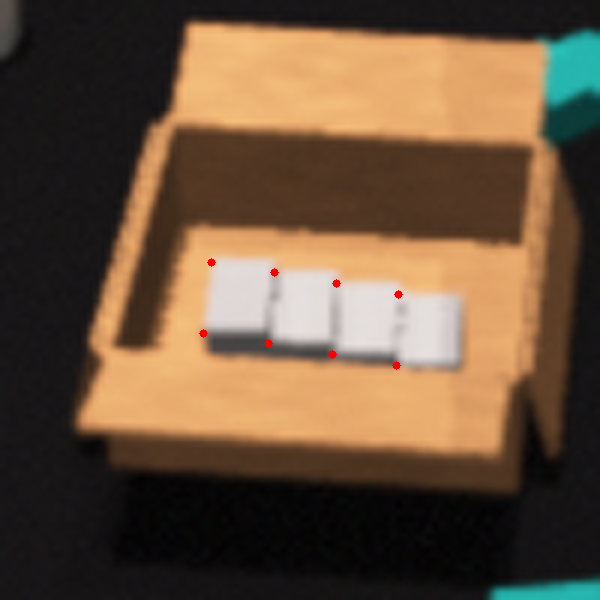

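```bash
cat >> h.py <<'E'
BC=np.array([.5305,.2312,0]); BY=.373
def vert(yaw_z): return toolR([0,0,-1],[np.cos(yaw_z),np.sin(yaw_z),0])
E
python3 - <<'E'
from h import *
bx=np.array([np.cos(BY),np.sin(BY),0]); g=BC+bx*.009
print(g); R=vert(BY+np.pi/2)
print(row(g+[0,0,.12],R),row(g+[0,0,.010],R))
E
```

```text
[0.5389 0.2345 0.    ]
[0.129, -0.194, 0.239, -0.088, -0.001, -0.001] [0.239, -0.194, 0.239, -0.088, -0.001, -0.001]
```

```bash
python3 -m crank '[[0.05,-0.194,0.239,-0.088,0,0,0.75],[0.05,-0.194,0.239,-0.088,0,0,0.75],[0.05,-0.194,0.239,-0.088,0,0,0.75],[0.05,-0.194,0.239,-0.088,0,0,0.75],[0.05,-0.194,0.239,-0.088,0,0,0.75],[0.1,-0.194,0.239,-0.088,0,0,0.75],[0.129,-0.194,0.239,-0.088,0,0,0.75],[0.129,-0.194,0.239,-0.088,0,0,0.75]]' 30
python3 - <<'E'
from h import *
bx=np.array([np.cos(BY),np.sin(BY),0]); g=BC+bx*.009
R=vert(BY+np.pi/2); snap('side','s5'); d=snap('wrist','w5')
im=d['pixels'][:,:,::-1].astype(np.uint8).copy()
for X,Z in((.05,.034),(-.05,.016)):
  for Y in(.02,-.02):
    u=proj(d,BC+bx*X+np.array([-bx[1],bx[0],0])*Y+[0,0,Z]); cv2.circle(im,(int(u[0]),int(u[1])),3,(0,0,255),-1)
cv2.imwrite('pics/w5o.png',im)
print(row(g+[0,0,.010],R))
E
```

```text
t: 9.57
eef_pos: [0.5374, 0.2334, 0.1183]
ee_rot: [2.061, 1.565, -2.277]
force: [-0.6, -0.5, 1.0]
width: 0.0658
[0.112, 0.001, 0.0, 0.001, -0.001, 0.001]
```

View pics/w5o.png

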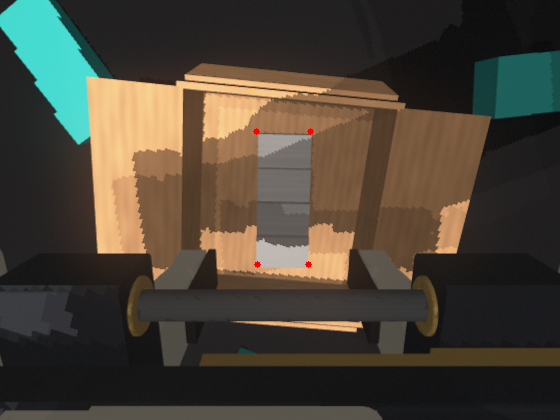

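Predicted block corners (red) match the wrist picture within about a pixel. Descend and grip.

```bash
python3 -m crank '[[0.05,0.001,0,0,0,0,0.75],[0.08,0.001,0,0,0,0,0.75],[0.1,0.001,0,0,0,0,0.75],[0.108,0.001,0,0,0,0,0.75],[0.108,0.001,0,0,0,0,0.75],[0.108,0.001,0,0,0,0,0.3],[0.108,0.001,0,0,0,0,0.3],[0.108,0.001,0,0,0,0,0.3],[0.108,0.001,0,0,0,0,0.3]]' 40
```

```text
t: 10.8
eef_pos: [0.5383, 0.234, 0.0133]
ee_rot: [-2.427, 1.57, -0.483]
force: [-1.7, 0.4, 5.1]
width: 0.0399
```

```bash
python3 -m crank '[[0,0,0,0,0,0,0.1],[-0.01,0,0,0,0,0,0.1],[-0.03,0,0,0,0,0,0.1],[-0.06,0,0,0,0,0,0.1],[-0.1,0,0,0,0,0,0.1],[-0.13,0,0,0,0,0,0.1],[-0.13,0,0,0,0,0,0.1]]' 45
python3 - <<'E'
from h import *
s,p,R=cur(); print(s['force'],s['moment'],p)
snap('side','s6'); snap('wrist','w6'); 
a=cv2.imread('pics/side4.png')
cv2.imwrite('pics/s6z.png',cv2.resize(cv2.imread('pics/s6.png')[130:300,150:350],None,fx=3.5,fy=3.5,interpolation=2))
E
```

```text
t: 11.68
eef_pos: [0.5387, 0.2344, 0.1446]
ee_rot: [-1.463, 1.568, 0.48]
force: [-0.2, -0.0, -7.3]
width: 0.0395
[-0.2391 -0.0237 -7.3211] [ 0.0315 -0.0613 -0.0109] [0.5387 0.2344 0.1446]
```

View pics/s6z.png

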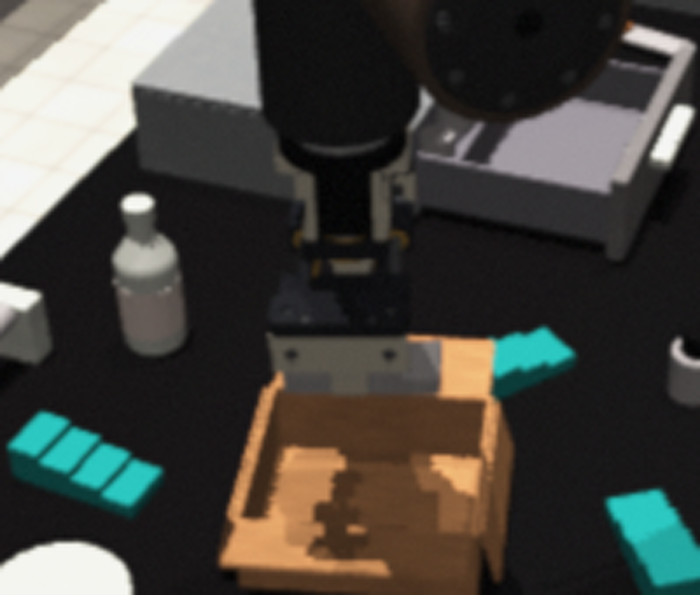

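View pics/w6.png

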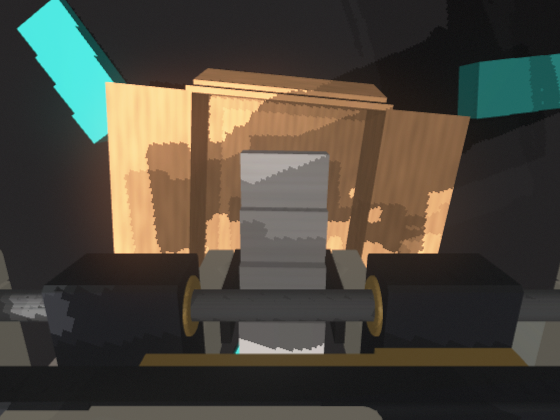

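Block is held level, low end toward the robot, flaps still back. Now locating the compartment.

Run:
```python
import cv2
c=cv2.imread('pics/top0.png')[165:255,318:412];cv2.imwrite('pics/z7.png',cv2.resize(c,None,fx=6,fy=6,interpolation=0))
c=cv2.imread('pics/side0.png')[130:210,265:355];cv2.imwrite('pics/z8.png',cv2.resize(c,None,fx=6,fy=6,interpolation=2))
```

```text
(no output)
```

View pics/z7.png

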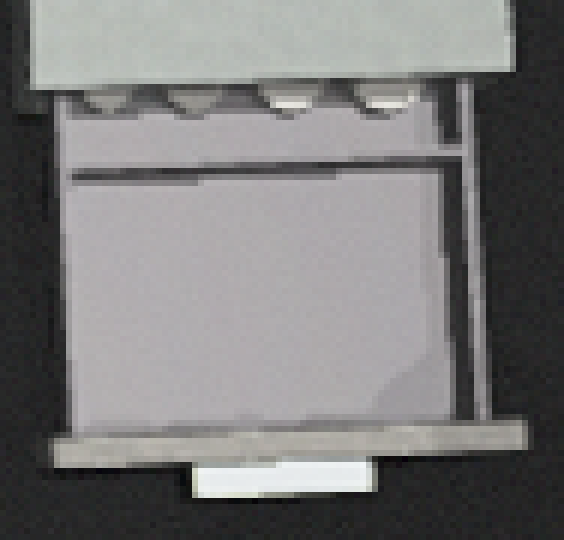

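View pics/z8.png

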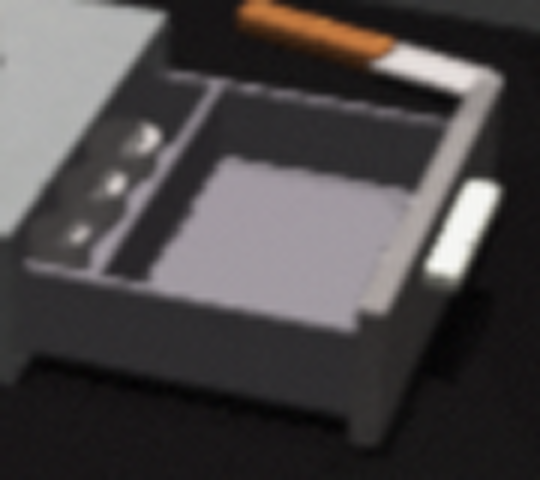

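Run:
```python
from h import *
t=load('top0');s=load('side0')
T=lambda x,y:(318+x/6,165+y/6); S=lambda x,y:(265+x/6,130+y/6)
print('BR',tri(t,T(441,170),s,S(225,158)))
print('FR',tri(t,T(454,418),s,S(412,190)))
for z in(.02,.03): print(z,[onz(t,*T(*p),z) for p in((441,170),(454,420),(72,432),(72,182))])
print('walltop R',tri(t,T(486,420),s,S(448,120)), 'BR front top', tri(t,T(527,422),s,S(498,72)))
print('pull',onz(t,*T(193,497),.066),onz(t,*T(375,490),.066))
print('front top',[onz(t,*T(*p),.085) for p in((52,438),(52,468),(527,420),(527,447))])
```

```text
BR (array([ 0.6082, -0.3301,  0.017 ]), np.float64(0.0017598117275673744))
FR (array([ 0.4888, -0.3279,  0.0248]), np.float64(0.024289485802699722))
0.02 [array([ 0.6071, -0.3296,  0.02  ]), array([ 0.4762, -0.3329,  0.02  ]), array([ 0.4721, -0.1337,  0.02  ]), array([ 0.6029, -0.136 ,  0.02  ])]
0.03 [array([ 0.6061, -0.3269,  0.03  ]), array([ 0.4762, -0.3302,  0.03  ]), array([ 0.4721, -0.1325,  0.03  ]), array([ 0.6019, -0.1348,  0.03  ])]
walltop R (array([ 0.481 , -0.3351,  0.0657]), np.float64(0.01051957550313124)) BR front top (array([ 0.4702, -0.3519,  0.088 ]), np.float64(0.009232318881441113))
pull [ 0.4389 -0.1883  0.066 ] [ 0.4414 -0.2798  0.066 ]
front top [array([ 0.4693, -0.1158,  0.085 ]), array([ 0.4545, -0.1155,  0.085 ]), array([ 0.4757, -0.3515,  0.085 ]), array([ 0.4623, -0.3511,  0.085 ])]
```

Run:
```python
from h import *
R=vert(.022+np.pi/2)
for z in(.16,.06,.033): print(row([.549,-.234,z],R))
```

```text
[-0.018, 0.159, -0.44, 0.35, -0.001, -0.002]
[0.082, 0.158, -0.44, 0.35, -0.001, -0.002]
[0.109, 0.158, -0.44, 0.35, -0.001, -0.002]
```

```bash
python3 -m crank '[[-0.018,0.008,-0.022,0.02,0,0,0.1],[-0.018,0.024,-0.066,0.05,0,0,0.1],[-0.018,0.04,-0.11,0.09,0,0,0.1],[-0.018,0.06,-0.165,0.13,0,0,0.1],[-0.018,0.08,-0.22,0.18,0,0,0.1],[-0.018,0.1,-0.275,0.22,0,0,0.1],[-0.018,0.12,-0.33,0.26,0,0,0.1],[-0.018,0.14,-0.385,0.3,0,0,0.1],[-0.018,0.153,-0.425,0.33,0,0,0.1],[-0.018,0.159,-0.44,0.35,0,0,0.1]]'
python3 - <<'E'
from h import *
R=vert(.022+np.pi/2)
d=snap('wrist','w9'); snap('side','s9')
for z in(.06,.033): print(row([.549,-.234,z],R))
im=d['pixels'][:,:,::-1].astype(np.uint8).copy()
ux=np.array([np.cos(.022),np.sin(.022),0]);uy=np.array([-ux[1],ux[0],0])
for X in(-.0675,.0675):
  for Y in(.1,-.1):
    u=proj(d,np.array([.54,-.234,.018])+ux*X+uy*Y)
    if abs(u[0])<900: cv2.circle(im,(int(u[0]),int(u[1])),4,(0,0,255),-1)
    u=proj(d,np.array([.54,-.234,.062])+ux*X+uy*Y); 
    if abs(u[0])<900: cv2.circle(im,(int(u[0]),int(u[1])),4,(0,255,0),-1)
cv2.imwrite('pics/w9o.png',im)
E
```

```text
t: 13.02
eef_pos: [0.5485, -0.2366, 0.1598]
ee_rot: [1.794, 1.568, -2.9]
force: [0.0, 0.5, -7.1]
width: 0.0395
[0.1, -0.001, 0.002, -0.003, -0.001, -0.002]
[0.127, -0.001, 0.002, -0.003, -0.001, -0.002]
```

View pics/w9o.png

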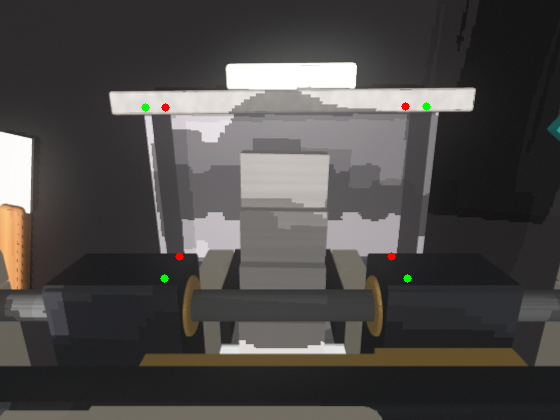

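View pics/s9.png

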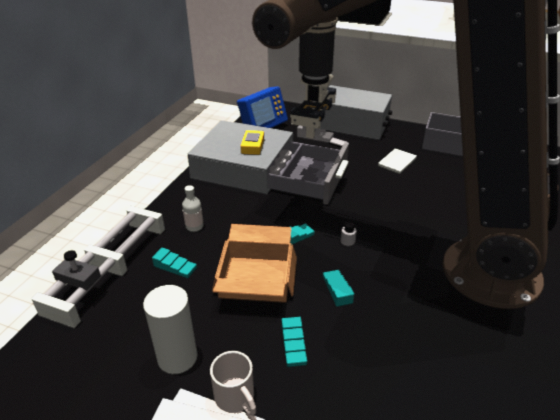

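Aligned: block at (285,200) centred between the compartment walls, red/green predicted corners on them. Descending.

```bash
python3 -m crank '[[0.05,-0.003,0.002,0,0,0,0.1],[0.09,-0.003,0.002,0,0,0,0.1],[0.115,-0.003,0.002,0,0,0,0.1],[0.125,-0.003,0.002,0,0,0,0.1],[0.127,-0.003,0.002,0,0,0,0.1],[0.127,-0.003,0.002,0,0,0,0.1]]'
python3 -m crank '[[0.002,0,0,0,0,0,0.1],[0.004,0,0,0,0,0,0.1],[0.004,0,0,0,0,0,0.1]]'
```

```text
t: 13.88
eef_pos: [0.554, -0.2318, 0.0354]
ee_rot: [-2.189, 1.569, -0.595]
force: [0.6, 0.6, -5.8]
width: 0.0397
t: 14.25
eef_pos: [0.5531, -0.232, 0.0304]
ee_rot: [-2.798, 1.57, -1.205]
force: [-0.1, -0.5, -6.7]
width: 0.0395
```

```bash
python3 -m crank '[[0.002,0,0,0,0,0,0.1],[0.004,0,0,0,0,0,0.1],[0.004,0,0,0,0,0,0.1]]'
```

```text
t: 14.62
eef_pos: [0.5544, -0.232, 0.0273]
ee_rot: [-2.085, 1.568, -0.491]
force: [-0.2, 2.2, 3.2]
width: 0.0396
```

Contact made (force −7 → +3 N). Release gently, then rise.

```bash
python3 -m crank '[[0,0,0,0,0,0,0.6],[0,0,0,0,0,0,0.7],[0,0,0,0,0,0,0.7],[0,0,0,0,0,0,0.7],[-0.02,0,0,0,0,0,0.7],[-0.06,0,0,0,0,0,0.7],[-0.12,0,0,0,0,0,0.7],[-0.17,0,0,0,0,0,0.7]]'
python3 - <<'E'
from h import *
d=snap('wrist','w10')
print(row([.40,-.2385,.2],vert(.022+np.pi/2)))
E
```

```text
t: 15.62
eef_pos: [0.5532, -0.2319, 0.1986]
ee_rot: [-2.44, 1.569, -0.846]
force: [1.2, 0.3, -0.8]
width: 0.0611
[0.004, 0.156, -0.002, 0.002, -0.005, 0.01]
```

View pics/w10.png

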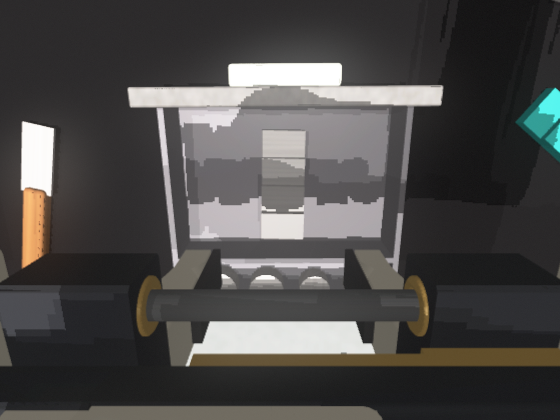

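Run:
```python
from h import *
d=load('w10')
print(onz(d,284,240,.048),onz(d,284,130,.030),onz(d,284,108,.085),onz(d,284,238,.018),onz(d,284,88,.085),onz(d,284,66,.066))
R=vert(.022+np.pi/2); print(row([.395,-.2375,.2],R)); print(get_state()['q'])
```

```text
[ 0.5999 -0.2295  0.048 ] [ 0.4981 -0.2319  0.03  ] [ 0.4783 -0.2325  0.085 ] [ 0.6096 -0.2292  0.018 ] [ 0.464  -0.2329  0.085 ] [ 0.4469 -0.2332  0.066 ]
[0.004, 0.161, -0.001, 0.002, -0.005, 0.01]
[-0.0707  0.2486 -0.1941  0.0042 -1.1175 -1.4778]
```

Block lies flat with clearance (centre ≈5 mm behind the compartment's centre). Now to the front of the drawer, fingers shut.

```bash
python3 -m crank '[[0.004,0.05,0,0,0,0.01,0],[0.004,0.1,0,0,0,0.01,0],[0.004,0.15,0,0,0,0.01,0],[0.004,0.155,0,0,0,0.01,0],[0.05,0.156,0,0,0,0.01,0],[0.1,0.156,0,0,0,0.01,0],[0.14,0.156,0,0,0,0.01,0],[0.154,0.156,0,0,0,0.01,0],[0.154,0.156,0,0,0,0.01,0]]'
python3 - <<'E'
from h import *
R=vert(.022+np.pi/2); snap('side','s11')
cv2.imwrite('pics/s11z.png',cv2.resize(cv2.imread('pics/s11.png')[90:230,200:400],None,fx=3.5,fy=3.5,interpolation=2))
for x in(.415,.43,.45,.5,.55,.585,.60): print(row([x,-.2332+(x-.4425)*.022,.045],R))
E
```

```text
t: 16.8
eef_pos: [0.3968, -0.2354, 0.041]
ee_rot: [1.622, 1.558, -3.067]
force: [-0.5, 0.3, 0.3]
width: 0.0005
[-0.003, -0.017, 0.001, 0.001, -0.001, -0.011]
[-0.003, -0.033, 0.001, 0.001, -0.001, -0.011]
[-0.004, -0.053, 0.001, 0.001, -0.001, -0.011]
[-0.004, -0.103, 0.001, 0.001, -0.001, -0.011]
[-0.005, -0.153, 0.001, 0.001, -0.001, -0.011]
[-0.005, -0.188, 0.001, 0.001, -0.001, -0.011]
[-0.005, -0.203, 0.001, 0.001, -0.001, -0.011]
```

View pics/s11z.png

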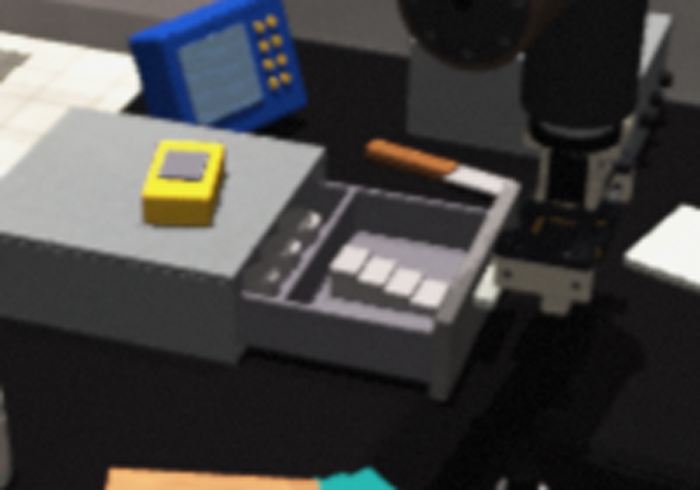

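Side view: block seated in drawer at (390,275), fingers in front of the pull at (490,280). Push.

```bash
python3 -m crank '[[-0.004,-0.01,0.001,0,0,0,0],[-0.004,-0.025,0.001,0,0,-0.01,0],[-0.004,-0.035,0.001,0,0,-0.01,0],[-0.004,-0.045,0.001,0,0,-0.01,0],[-0.004,-0.06,0.001,0,0,-0.01,0],[-0.004,-0.078,0.001,0,0,-0.01,0],[-0.004,-0.096,0.001,0,0,-0.01,0],[-0.005,-0.112,0.001,0,0,-0.01,0],[-0.005,-0.125,0.001,0,0,-0.01,0],[-0.005,-0.13,0.001,0,0,-0.01,0]]'
python3 - <<'E'
from h import *
R=vert(.022+np.pi/2); snap('side','s12')
cv2.imwrite('pics/s12z.png',cv2.resize(cv2.imread('pics/s12.png')[90:230,200:400],None,fx=3.5,fy=3.5,interpolation=2))
for x in(.55,.585,.60): print(row([x,-.2332+(x-.4425)*.022,.045],R))
E
```

```text
t: 18.1
eef_pos: [0.5286, -0.2316, 0.046]
ee_rot: [-2.367, 1.569, -0.773]
force: [-3.2, -0.6, 2.1]
width: 0.0006
[0.001, -0.021, 0.0, 0.001, -0.001, 0.001]
[0.001, -0.056, 0.0, 0.001, -0.001, 0.001]
[0.001, -0.071, 0.0, 0.001, -0.001, 0.001]
```

View pics/s12z.png

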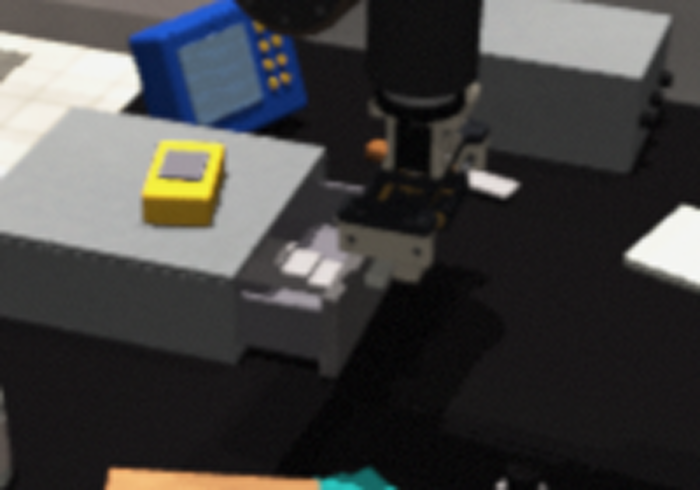

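```bash
python3 -m crank '[[0.001,-0.012,0,0,0,0,0],[0.001,-0.026,0,0,0,0,0],[0.001,-0.038,0,0,0,0,0],[0.001,-0.048,0,0,0,0,0],[0.001,-0.056,0,0,0,0,0],[0.001,-0.06,0,0,0,0,0],[0.001,-0.064,0,0,0,0,0],[0.001,-0.064,0,0,0,0,0]]'
python3 -m crank '[[0,-0.002,0,0,0,0,0],[0,-0.004,0,0,0,0,0],[0,-0.004,0,0,0,0,0]]'
```

```text
t: 19.15
eef_pos: [0.5916, -0.2301, 0.045]
ee_rot: [-2.439, 1.569, -0.845]
force: [-0.8, -0.2, 0.2]
width: 0.0003
t: 19.52
eef_pos: [0.5924, -0.2301, 0.0449]
ee_rot: [1.675, 1.566, -3.015]
force: [-9.3, 0.3, 5.9]
width: 0.0001
```

```bash
python3 -m crank '[[0,-0.002,0,0,0,0,0],[0,-0.004,0,0,0,0,0],[0,-0.004,0,0,0,0,0]]'; python3 -m crank '[[0,-0.003,0,0,0,0,0],[0,-0.003,0,0,0,0,0]]'
```

```text
t: 19.9
eef_pos: [0.5976, -0.23, 0.0449]
ee_rot: [1.849, 1.569, -2.841]
force: [-4.5, 0.2, 1.3]
width: 0.0004
t: 20.15
eef_pos: [0.6028, -0.2299, 0.0451]
ee_rot: [-2.224, 1.569, -0.63]
force: [-0.1, 0.1, -1.0]
width: 0.0004
```

```bash
python3 -m crank '[[0,-0.002,0,0,0,0,0],[0,-0.004,0,0,0,0,0],[0,-0.004,0,0,0,0,0]]'
```

```text
t: 20.52
eef_pos: [0.6047, -0.2298, 0.045]
ee_rot: [1.877, 1.568, -2.812]
force: [-7.5, -0.1, 4.3]
width: 0.0006
```

```bash
python3 -m crank '[[0,-0.003,0,0,0,0,0],[0,-0.005,0,0,0,0,0],[0,-0.005,0,0,0,0,0]]';  python3 -m crank '[[0,-0.003,0,0,0,0,0],[0,-0.003,0,0,0,0,0]]'
```

```text
t: 20.9
eef_pos: [0.6047, -0.2298, 0.0447]
ee_rot: [1.558, 1.56, -3.132]
force: [-21.2, 0.6, 16.3]
width: 0.0008
t: 21.15
eef_pos: [0.6047, -0.2298, 0.0446]
ee_rot: [1.529, 1.554, 3.121]
force: [-29.0, 2.4, 22.6]
width: 0.0004
```

Hard stop: 29 N with no further travel. Back away and check.

```bash
python3 -m crank '[[0,0.02,0,0,0,0,0],[0,0.06,0,0,0,0,0],[0,0.11,0,0,0,0,0],[-0.05,0.14,0,0,0,0,0],[-0.1,0.14,0,0,0,0,0],[-0.15,0.16,0,0,0,0,0],[-0.18,0.16,0,0,0,0,0],[-0.18,0.16,0,0,0,0,0]]'
python3 - <<'E'
from h import *
for n in('top','side'): snap(n,n+'13')
a=cv2.imread('pics/top13.png');b=cv2.imread('pics/side13.png')
cv2.imwrite('pics/z13.png',np.vstack([np.hstack([cv2.resize(a[80:260,160:430],(400,267)),cv2.resize(b[100:320,150:400],(400,267))])]))
cv2.imwrite('pics/z14.png',cv2.resize(b[90:230,180:380],None,fx=3.5,fy=3.5,interpolation=2))
t=load('top13'); print(get_state()['force'],get_state()['eef_pos'])
E
```

```text
t: 22.15
eef_pos: [0.4563, -0.2334, 0.2284]
ee_rot: [-1.883, 1.563, -0.289]
force: [-0.0, -0.1, -1.1]
width: 0.0005
[-0.2337  0.4077 -0.0564] [ 0.4546 -0.2329  0.2251]
```

View pics/z13.png

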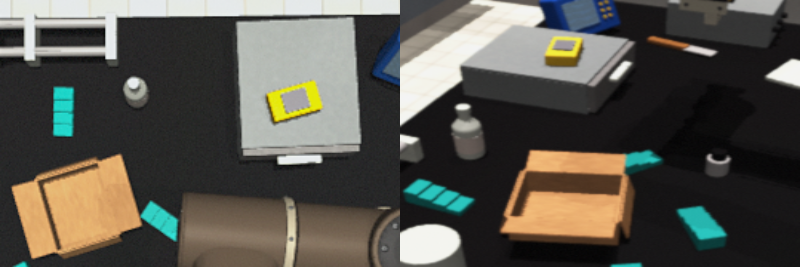

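View pics/z14.png

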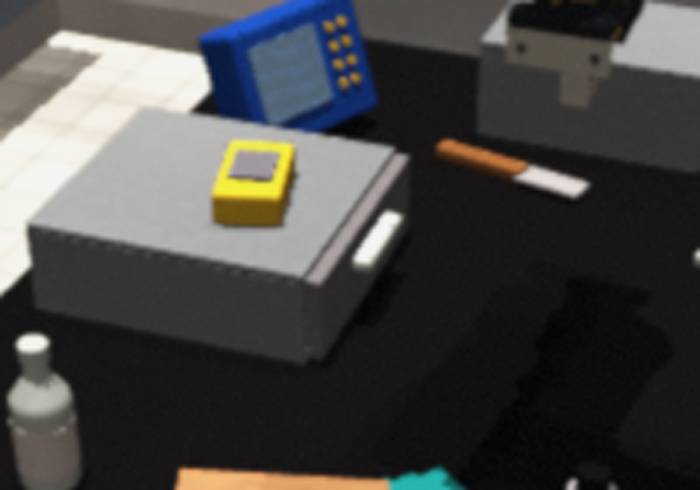

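View pics/top13.png

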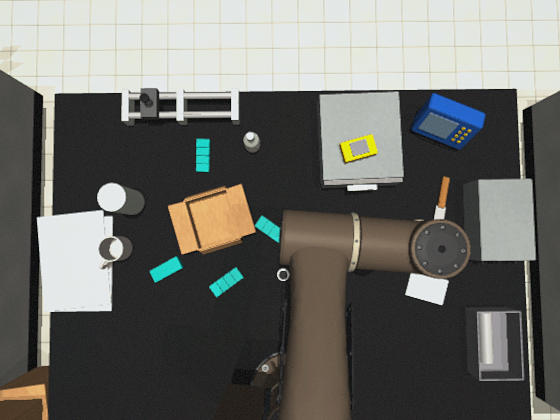

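Both views agree. The drawer front sits flush against the unit with no gap, the flaps are still back, and the bystanders are in the same places. Nothing is touching the robot, so I'm handing in.

```bash
python3 -c "
from station import job_done; print(job_done())"
```

```text
the job is handed in; nothing more can be done
None
```

I've handed the job in at about 22 s of the 72 s; no verdict was given. The flaps are folded back, the step block is in the drawer's front compartment and the drawer is shut.

- **Flaps:** I swept both outward along their arcs with the closed fingertips, almost to their stops. The last top and side pictures still show both lying back.
- **Block:** I gripped it across its 40 mm width near its balance point, lifted it level and lowered it until the force reading showed contact (−7 to +3 N). The wrist picture after I let go showed it flat and steps up, about 5 mm from the compartment's centre. I couldn't see it again once the drawer was shut.
- **Drawer:** I pushed it by its pull. Resistance peaked at about 9 N, dropped to zero as it went past the catch, then met a hard stop, with 29 N giving no further travel. After I backed away, both views show the front flush with the unit, though pictures can't resolve the 3 mm limit.
- **Disagreement:** The stop puts the pull about 4 mm beyond where I had worked it out to be. That is roughly my measuring error, and a longer travel doesn't suggest the drawer stopped short.
- **Bystanders:** By eye, all of them are where they started in the last pictures. I didn't measure them.

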